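# Seat the rocking bolt tray

## Robot

A 7-joint arm with a two-finger parallel gripper is mounted at the origin on the work surface. World frame = base frame: x ahead of the robot, y to its left, z up, the work surface at z = 0. Lengths are in m, angles in degrees, forces in N, time in s.
With the tool pointing down it reaches from about 0.35 to 0.775 m from the base axis. Payload 3.1 kg.
Tool frame: the origin (TCP) lies on the centre line of the jaws, within the pads' length; the fingertips stand 17 mm ahead of it and the grasp point (between the pads) lies 2 mm behind it (robot.tip_reach is the distance from the TCP to the fingertips, in m); z points along the fingers, y is the line along which they close (so a half turn about z gives the same grasp; the last joint's range is limited). The gripper opens to 85 mm and grips with 20 to 120 N. Pads are 22 mm wide; open, the fingers measure 114 mm over their backs; the gripper's body (76 mm by 85 mm) begins 54 mm behind the grasp point. The pads swing forward as they close: fully open they stand 13 mm farther back than shut.
Start: joints at [-2.389, 17.813, 0.802, 86.603, -0.252, 75.585, -1.558], TCP at [0.55, 0, 0.248] pointing down, gripper open.
Joint ranges: [-154.91, 154.91], [-16.99, 109.72], [-72.82, 74.43], [7.12, 147.25], [-82.49, 262.49], [11.32, 116.49], [-174.64, 174.64]. Speed limits (degrees/s): [159.86, 159.86, 180, 180, 180, 180, 180].

## Interface

Orientations are given as [roll, pitch, yaw] about the fixed x, y, z axes, in that order (R = Rz(yaw) Ry(pitch) Rx(roll)).
In Python, from station import robot, fingers, vision, workorder, recognise gives the robot as it stands. Calls block until the motion is done:
- robot.move_to(position, orientation): joint-space move of the TCP to a pose.
- robot.line_to(position, orientation=None, velocity=0.15, f_stop=None): straight line of the TCP; orientation=None keeps the orientation; velocity is the mean speed in m/s. With f_stop (N) it stops when the force on the tool has changed by that much, and returns True; else False.
- robot.move_j(angles): joint-space move.
- fingers.gripper_to(opening, force=None): opening from 0.0 (shut) to 1.0 (fully open); force is the grip in N (None keeps the last); returns when the fingers have stopped.
- robot.pause(seconds).
- robot.inverse_kinematics(position, orientation): joint angles nearest the present ones, or None.
- vision.grab_frame(name): name is "scene" or "side" or "wrist"; returns the picture (384x512x3 uint8, red, green, blue); there is no depth.
- vision.calibration(name): a dict with "mtx" (3x3 intrinsics, pixels), "extrinsics" (4x4, takes a point from world to camera coordinates); the wrist camera has in their place "T_tool_cam" (4x4, takes a point from camera to tool coordinates, whose origin is the TCP and whose axes are the flange's). Camera axes: x right, y up, looking along -z (the intrinsics and any distortion apply to the point x, -y, -z); pixel columns grow to the right and rows downward; lengths in m; the calibration is good to about 2 mm. A picture is of the moment at which its call begins: read the wrist's pose just before it. calibration takes no time and is no camera call.
A pose or a line that the arm cannot do raises robot.PlanningError and nothing moves.
- workorder.close_job(): hands the job in; it is judged then, once.
Trained networks look in the newest picture that a camera, given by its name, has taken for a name from the list of things; names that differ only in an ending like _2 or _b are one class to them, and where a whole thing is asked for, a point or a joint stands for the part that bears it (a point fixed in the world has none). Each returns a list of dicts, best first, with "p" (0 to 1); they miss things now and then, are a little off and sometimes report something else, mostly with a low value. They report only what shows in the picture. A call takes as long as a camera call. They do not tell look-alikes from the thing itself.
- recognise(label, camera): "rect" ([centre column, centre row, width, height] in pixels, round what is visible of it).
Readings, each from a call of its own:
- robot.current_time_s(): time.
- robot.current_joint_positions(): joint angles.
- robot.current_dq(): joint speeds.
- robot.current_joint_torque(): joint torques, N m.
- robot.current_tool_pos(): TCP position.
- robot.current_eef_rot(): TCP orientation.
- robot.current_contact_force(): force on the tool from outside, world axes, zero at the start.
- robot.current_torque(): the same for the moment, N m.
- robot.current_finger_gap(): opening from 0.0 (shut) to 1.0 (fully open).
- robot.current_gripper_force(): force on a finger pad.
Only numpy, scipy, OpenCV 4.12 (cv2) and the standard library are available. Lean on these libraries where they do the work, as an engineer would, in place of code of your own. Each camera call takes 0.05 s, during which the arm holds its last target. There are 200 camera calls.

## Task

The four-footed grey bolt tray was put down crooked on its plywood board: two of its feet ride on the raised battens and it rocks. Turn it by its handle, keeping it low over the board, until all four feet stand on the plywood between the two battens and it no longer rocks, and let go of it there. Leave the round three-legged stand and the white tub of nuts where they are.

Things in the scene. Friction and masses are not known exactly. Their poses are not given: they have to be found in the camera images.
- stand_handle (a point): Centre of the steel handle bar of the loose grey four-footed tray, 105 mm above its soles. Bar 116 mm along x (the long side), 16 mm wide and high; middle 100 mm free. Tray 160 x 100 mm, its rim 41 mm below this point. Ball feet 16 mm thick, centred at x +-70, y +-40 mm. z: the tray's up. Starts about 45 degrees askew over the board centre, leaning 7 degrees. Either end may point either way.
- board_top (a point): Centre of the top face of the fixed plywood board, 250 (x) by 190 (y) by 18 mm thick, on the bench. Two dark battens, 35 mm wide and 8 mm high, run its whole length along x at both edges; inner edges at y +-60 mm, so the tray fits between them, 12 mm spare on each side, when its long side lies along x. z is up.
- round_stand: Bystander: a grey round stand on three feet with a steel ball knob, 110 mm across, 102 mm tall. Origin under its centre, on the bench.
- tub: Bystander: an open white plastic tub of nuts, 120 x 90 mm, 60 mm tall. Origin at the centre of its underside.
There are look-alikes about, which are no part of the job. Leave any blue look-alike of the part that bears stand_handle alone.

How it is judged:
By the outcome, as a careful person would: the job done as asked, in the order asked, and still so for the second after the job is handed in, with the robot touching nothing.
It also fails if it takes over 32 s, if anything falls off the work surface, if the arm or the gripper's body presses on something with over 40 N, if the wrist force passes 120 N, or if a joint passes its speed limit or range.

## Working session

There is one attempt and no reset: what is moved stays moved. The work goes in short steps, each a Python script; the robot and the scene stay as the last script left them, time stands still between calls to the robot, and variables do not carry over. Pictures are saved under pics/ and viewed, at most 10 in all, crops included, and the job is handed in when it is done.

```bash
mkdir -p pics
python3 - <<'E'
from station import robot, vision, recognise
import cv2, numpy as np
ims=[]
for n in ["scene","side"]:
    im=vision.grab_frame(n); ims.append(im)
    c=vision.calibration(n); print(n,{k:np.round(v,4).tolist() if k!='d' else v for k,v in c.items()})
    for l in ["stand_handle","board_top","round_stand","tub"]:
        try: print(l,[(np.round(d["rect"]).tolist(),round(d["p"],2)) for d in recognise(l,n)])
        except Exception as e: print(l,e)
w=vision.grab_frame("wrist"); print({k:np.round(v,4).tolist() for k,v in vision.calibration("wrist").items()})
cv2.imwrite("pics/a.png",cv2.resize(cv2.cvtColor(ims[0],cv2.COLOR_RGB2BGR),(800,600)))
cv2.imwrite("pics/b.png",cv2.resize(cv2.cvtColor(ims[1],cv2.COLOR_RGB2BGR),(800,600)))
cv2.imwrite("pics/c.png",cv2.resize(cv2.cvtColor(w,cv2.COLOR_RGB2BGR),(800,600)))
print(robot.current_time_s(),robot.current_eef_rot())
E
```

```text
scene {'mtx': [[402.8047, 0.0, 257.2312], [0.0, 402.8047, 193.0766], [0.0, 0.0, 1.0]], 'extrinsics': [[-0.4243, 0.9055, -0.0052, 0.2084], [-0.7176, -0.3328, 0.6118, 0.2895], [0.5523, 0.2633, 0.791, -1.6325], [0.0, 0.0, 0.0, 1.0]]}
stand_handle [([243.0, 205.0, 59.0, 46.0], 0.76), ([321.0, 265.0, 64.0, 54.0], 0.7), ([210.0, 139.0, 39.0, 46.0], 0.68)]
board_top [([244.0, 218.0, 78.0, 83.0], 0.8)]
round_stand [([119.0, 212.0, 35.0, 34.0], 0.64)]
tub [([161.0, 163.0, 33.0, 39.0], 0.93)]
side {'mtx': [[389.8407, 0.0, 256.3572], [0.0, 389.8407, 190.5611], [0.0, 0.0, 1.0]], 'extrinsics': [[0.9837, -0.18, -0.0002, -0.4627], [0.0991, 0.5405, 0.8355, -0.1259], [-0.1503, -0.8219, 0.5495, -1.3656], [0.0, 0.0, 0.0, 1.0]]}
stand_handle [([280.0, 164.0, 44.0, 34.0], 0.81), ([211.0, 261.0, 66.0, 51.0], 0.81), ([274.0, 201.0, 37.0, 52.0], 0.71)]
board_top [([276.0, 219.0, 83.0, 52.0], 0.93), ([279.0, 293.0, 50.0, 49.0], 0.36)]
round_stand [([362.0, 275.0, 43.0, 38.0], 0.92)]
tub [([279.0, 292.0, 50.0, 50.0], 0.74)]
{'mtx': [[293.6229, 0.0, 258.1386], [0.0, 293.6229, 196.0983], [0.0, 0.0, 1.0]], 'T_tool_cam': [[0.0002, 0.949, 0.3154, 0.081], [1.0, -0.0001, -0.0004, -0.0002], [-0.0004, 0.3154, -0.949, -0.1254], [0.0, 0.0, 0.0, 1.0]]}
0.55 [-1.79999886e+02  1.26950562e-03  9.00042187e+01]
```

View pics/a.png

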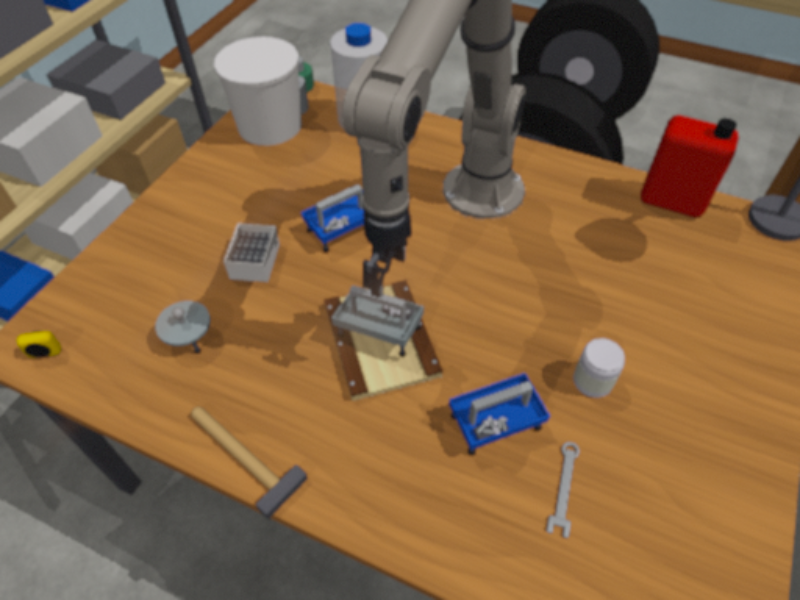

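View pics/b.png

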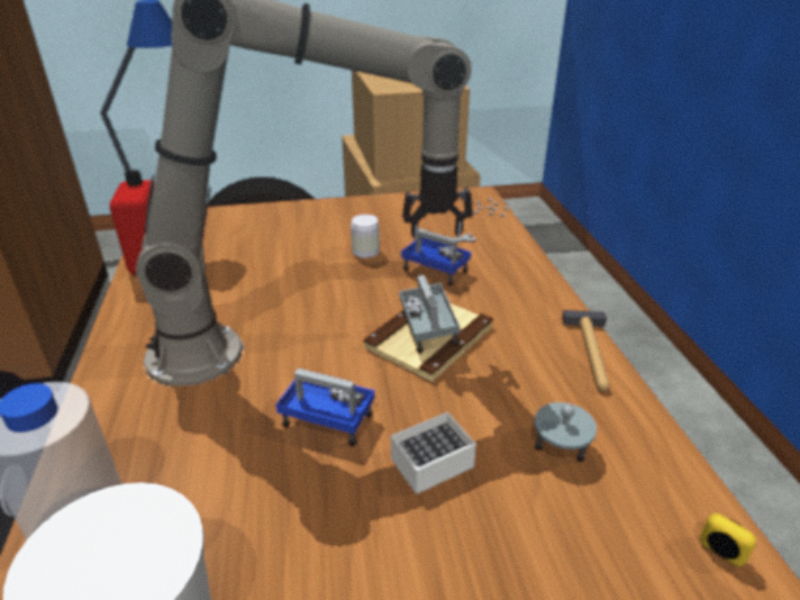

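View pics/c.png

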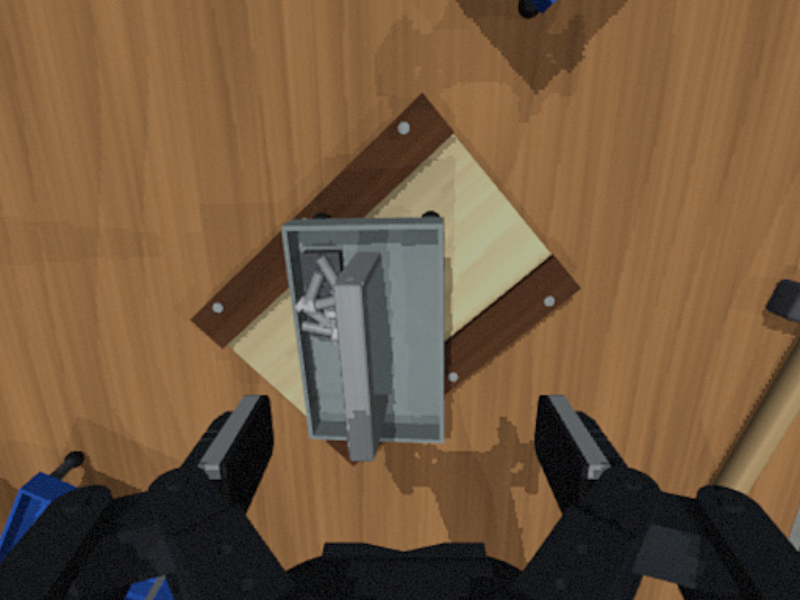

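The scene shows the grey tray at (378,315), and the side view at (430,312). In the wrist view the tray's long side runs roughly along world y, with its rim corners at (285,225), (443,222), (443,440) and (312,440). The board corners are at (422,93), (580,288) and (192,320). I'll zoom in on the handle next.

Run:
```python
import cv2
from station import vision
w=cv2.cvtColor(vision.grab_frame("wrist"),cv2.COLOR_RGB2BGR); cv2.imwrite("w0.png",w)
cv2.imwrite("pics/d.png",cv2.resize(w[130:300,115:340],None,fx=3.5,fy=3.5,interpolation=cv2.INTER_CUBIC))
```

```text
(no output)
```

View pics/d.png

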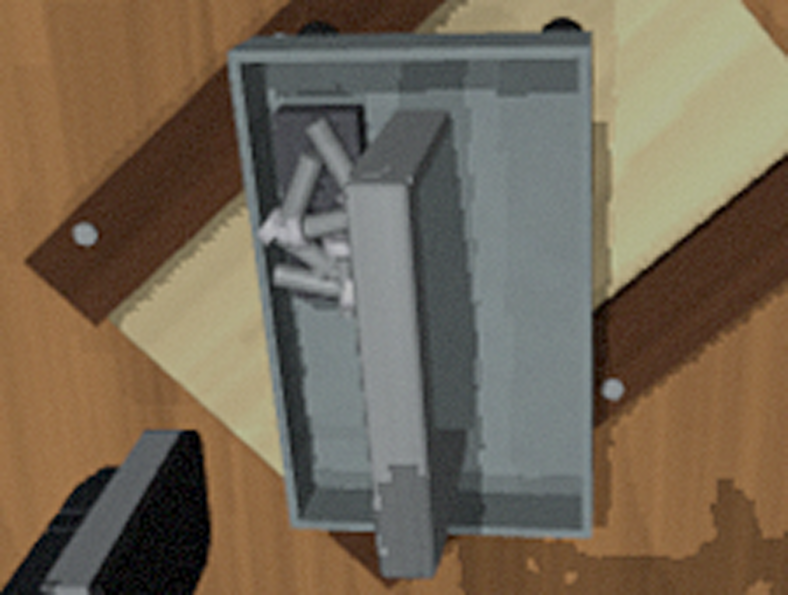

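```bash
cat > fit.py <<'E'
import cv2, numpy as np
from station import robot, vision
from scipy.spatial.transform import Rotation as R
from scipy.optimize import least_squares
c=vision.calibration("wrist"); K=np.array(c["mtx"])
def camT():
    T=np.eye(4);T[:3,:3]=R.from_euler('xyz',robot.current_eef_rot(),degrees=True).as_matrix();T[:3,3]=robot.current_tool_pos()
    return T@np.array(c["T_tool_cam"])@np.diag([1,-1,-1,1.])   # world<-cvcam
def rms(e): return np.sqrt((e**2).mean())
def proj(P,T):
    q=(np.c_[P,np.ones(len(P))]@np.linalg.inv(T).T)[:,:3]@K.T; return q[:,:2]/q[:,2:]
def tray(o,px,T,g):
    f=lambda p:(proj(o@R.from_rotvec(p[3:]).as_matrix().T+p[:3],T)-px).ravel()
    s=least_squares(f,g); return s.x,f(s.x).reshape(-1,2)
def board(b,px,T,g,z=.026):
    f=lambda p:(proj(np.c_[b@np.array([[np.cos(p[2]),np.sin(p[2])],[-np.sin(p[2]),np.cos(p[2])]])+p[:2],np.full(len(b),z)],T)-px).ravel()
    s=least_squares(f,g); return s.x,f(s.x).reshape(-1,2)
E
python3 - <<'E'
from fit import *
T=camT()
cr=lambda a:np.array(a)/3.5+[115,130]-.36
big=lambda a:np.array(a)*.64-.18
o=np.array([[58,8,8],[58,-8,8],[-58,-8,8],[-58,8,8],[80,50,-41],[80,-50,-41],[-80,-50,-41],[-80,50,-41]])/1e3
px=cr([[348,183],[408,183],[437,577],[383,577],[231,52],[590,52],[592,536],[293,530]])
x,e=tray(o,px,T,[.53,.03,.12,0,0,1.57])
M=R.from_rotvec(x[3:]).as_matrix()
print("tray",x[:3].round(4),M.round(3).tolist(),"yaw",np.degrees(np.arctan2(M[1,0],M[0,0])),"lean",np.degrees(np.arccos(M[2,2])));print(e.round(1).tolist())
feet=np.array([[a*70,b*40,-105+8] for a in(1,-1) for b in(1,-1)])/1e3@M.T+x[:3]; print("feet centres",feet.round(3).tolist())
b=np.array([[125,95],[125,60],[125,-60],[125,-95],[-125,95],[-125,60]])/1e3
y,e=board(b,np.r_[big([[422,93],[455,135],[552,255],[580,288]]),cr([[27,261],[97,325]])],T,[.53,.05,.8])
print("board",y[:2].round(4),np.degrees(y[2]));print(e.round(1).tolist())
f=(feet[:,:2]-y[:2])@np.array([[np.cos(y[2]),-np.sin(y[2])],[np.sin(y[2]),np.cos(y[2])]]);print("feet in board",f.round(3).tolist())
E
```

```text
tray [ 0.5229 -0.0429  0.1258] [[-0.034, -0.995, -0.09], [0.998, -0.03, -0.046], [0.043, -0.091, 0.995]] yaw 91.93414979343136 lean 5.800029559369287
[[-0.7, 0.1], [0.9, -0.0], [0.3, 0.4], [-0.4, -0.2], [0.4, 0.8], [-0.2, -0.9], [-0.3, 0.3], [-0.1, -0.5]]
feet centres [[0.489, 0.03, 0.029], [0.569, 0.033, 0.036], [0.494, -0.11, 0.023], [0.574, -0.107, 0.03]]
board [ 0.5334 -0.0327] 42.011252759849334
[[0.0, -0.3], [-0.3, -1.5], [1.7, 0.9], [0.6, 0.5], [-1.6, 0.4], [-0.5, 1.1]]
feet in board [[0.01, 0.076], [0.07, 0.025], [-0.081, -0.031], [-0.02, -0.082]]
```

The fit agrees with the geometry: two feet sit on the battens, and the lean is about 6°. Next I'll grasp the bar with the tool aligned to the lean, then check the grip.

Run:
```python
from fit import *
from station import fingers
M=np.array([[-0.034,-0.995,-0.09],[0.998,-0.03,-0.046],[0.043,-0.091,0.995]])
Rt=R.from_matrix(np.c_[M[:,0],-M[:,1],-M[:,2]]); eu=Rt.as_euler('xyz',degrees=True); print(eu)
g=np.array([.5225,-.0445,.129]); tcp=g-.002*M[:,2]
fingers.gripper_to(.65,70)
robot.move_to(tcp+.06*M[:,2],eu)
robot.line_to(tcp,eu,velocity=.06,f_stop=8)
print(robot.current_tool_pos(),tcp,robot.current_contact_force())
fingers.gripper_to(0,80)
print(robot.current_finger_gap()*85,robot.current_gripper_force(),robot.current_contact_force(),robot.current_time_s())
cv2.imwrite("pics/e.png",cv2.cvtColor(np.hstack([vision.grab_frame("wrist")[:,60:460],vision.grab_frame("side")[100:300,180:380].repeat(2,0).repeat(2,1)[:384]]),cv2.COLOR_RGB2BGR))
```

```text
[174.76091375  -2.46743944  91.95202804]
[ 0.52307221 -0.04449785  0.12748183] [ 0.52268  -0.044408  0.12701 ] [ 0.99872886 -0.37227675  0.63847299]
14.711689326226285 78.22989463806152 [-1.6717046  -0.16293812  2.57138878] 3.0333
```

View pics/e.png

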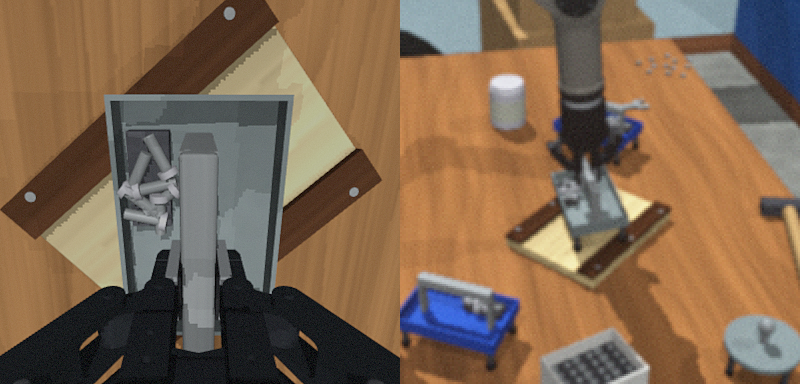

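The bar is held: the gap is about 15 mm and the pad force 78 N. I'll refit the board from this closer picture (corners at (1,209), (47,239), (277,25), (353,150) and (381,181)), then lift, level, turn and lower.

Run:
```python
from fit import *
y,e=board(np.array([[-125,95],[-125,60],[125,60],[125,-60],[125,-95]])/1e3,np.array([[61,209],[107,239],[337,25],[413,150],[441,181]]),camT(),[.533,-.033,.73])
print("board",y[:2].round(4),np.degrees(y[2]),e.round(1).tolist())
th=np.degrees(y[2])
assert abs(y[0]-.5334)<.006 and abs(y[1]+.0327)<.006 and abs(th-42)<3
p=np.array(robot.current_tool_pos()); 
eu=lambda t:[180,0,t]
robot.line_to(p+[0,0,.012],eu(92),velocity=.012); print(robot.current_contact_force())
b=np.array([(.5334+y[0])/2,(-.0327+y[1])/2]); th=(th+42)/2
robot.line_to([*b,p[2]+.013],eu(th),velocity=.006)
print(b,th,robot.current_tool_pos(),robot.current_eef_rot(),robot.current_contact_force(),robot.current_torque(),robot.current_finger_gap()*85,robot.current_time_s())
w=vision.grab_frame("wrist");s=vision.grab_frame("side");c2=vision.grab_frame("scene")
sm=lambda i,r,q:cv2.resize(i[r:r+120,q:q+150],(400,300),interpolation=cv2.INTER_CUBIC)
im=np.vstack([sm(s,150,210),sm(c2,150,170)]); wr=cv2.resize(w[:,60:460],(400,384)); wr=np.vstack([wr,np.zeros((216,400,3),np.uint8)])
cv2.imwrite("pics/f.png",cv2.cvtColor(np.hstack([wr,im]),cv2.COLOR_RGB2BGR))
```

```text
board [ 0.5341 -0.0341] 42.27860077423885 [[-0.7, 3.0], [-11.0, 3.3], [1.9, -1.7], [9.5, 0.0], [1.8, -0.1]]
[-0.72516087  1.18103604 -5.03202071]
[ 0.53373451 -0.03341827] 42.13930038711943 [ 0.53370618 -0.0334661   0.1404622 ] [-1.79998907e+02  2.48114918e-03  4.21353686e+01] [-0.44764402 -0.42558858 -5.31903193] [-0.01578658  0.02177188 -0.04303334] 14.544366756890907 7.05
```

View pics/f.png

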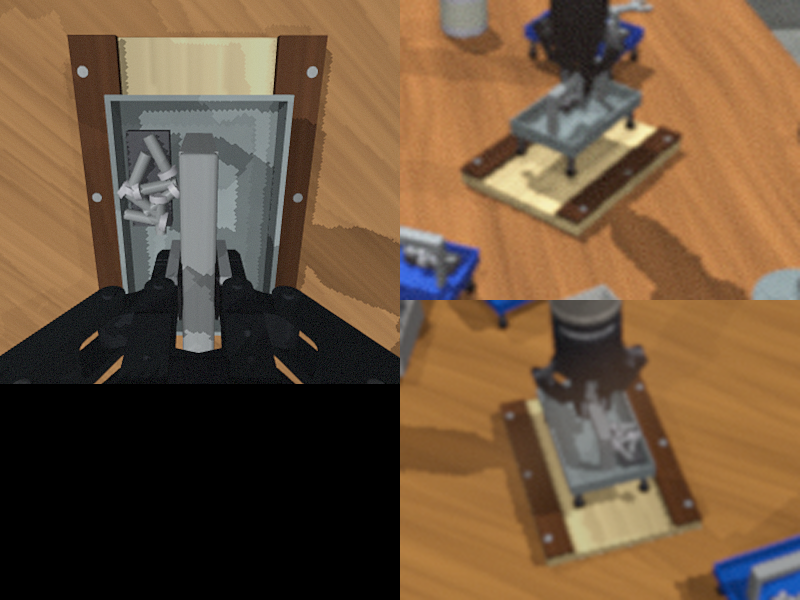

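The tray is centred between the battens (inner edges at columns 119 and 276, bar centre 198) and parallel to them. I'll lower it until contact and release.

Run:
```python
from fit import *
from station import fingers
p=np.array(robot.current_tool_pos())
r=robot.line_to([p[0],p[1],.112],velocity=.02,f_stop=7)
print(r,robot.current_tool_pos(),robot.current_contact_force(),robot.current_torque())
fingers.gripper_to(.12,20); robot.pause(.2)
fingers.gripper_to(.6); robot.pause(.2)
q=np.array(robot.current_tool_pos())
robot.line_to(q+[0,0,.12],velocity=.15)
robot.pause(.3)
print(robot.current_contact_force(),robot.current_time_s())
w=vision.grab_frame("wrist");s=vision.grab_frame("side");c2=vision.grab_frame("scene")
sm=lambda i,r,q:cv2.resize(i[r:r+120,q:q+150],(400,300),interpolation=cv2.INTER_CUBIC)
wr=np.vstack([w[:,60:460],np.zeros((216,400,3),np.uint8)])
cv2.imwrite("pics/g.png",cv2.cvtColor(np.hstack([wr,np.vstack([sm(s,150,210),sm(c2,150,170)])]),cv2.COLOR_RGB2BGR))
```

```text
True [ 0.53442402 -0.03301931  0.12028233] [0.85167792 0.25689439 5.41239812] [-0.13749919  0.25574985 -0.04791359]
[-0.23149466 -0.19636015 -0.73641305] 10.4917
```

View pics/g.png

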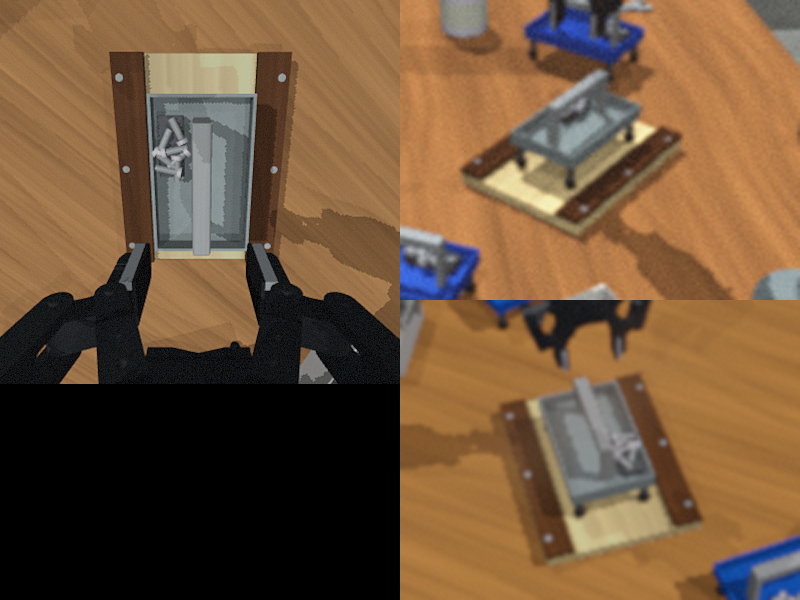

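The tray now stands level between the battens: its rim spans columns 148–257, between batten inner edges at 145 and 257. The contact height of 0.120 fits feet on plywood, given how deep the grip was on the bar, and the gripper is clear.

```bash
python3 -c "
from station import workorder
print(workorder.close_job())"
```

```text
the job is handed in; nothing more can be done
None
```

I turned the tray by its handle and released it between the two battens, level in the last pictures with all four feet on the plywood; I left the round stand and the tub alone and handed the job in at about 10.5 s.

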